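Select the blue filter on the photometer and start the reading

ROBOT

A 6-joint arm with a two-finger parallel gripper is mounted at the origin on the work surface. World frame = base frame: x ahead of the robot, y to its left, z up, the work surface at z = 0. Lengths are in m, angles in degrees, forces in N, time in s.
With the tool pointing down it reaches from about 0.275 to 0.85 m from the base axis. Payload 5.2 kg.
Tool frame: the origin (TCP) lies where the fingers leave the gripper's body, on its centre line; the fingertips stand 73 mm ahead of it and the grasp point (between the pads) lies 54 mm ahead of it; z points along the fingers, y is the direction in which the jaws open and shut (so a half turn about z gives the same grasp; the last joint's range is limited). The gripper opens to 85 mm and grips with 20 to 120 N. Pads are 22 mm wide; open, the fingers measure 114 mm over their backs; the gripper's body (76 mm by 85 mm) begins 54 mm behind the grasp point. The pads swing forward as they close: fully open they stand 13 mm farther back than shut.
Start: joints at [57.078, 14.817, 87.949, -0, 77.235, -11.62], TCP at [0.2, 0.512, 0.304] pointing down, gripper open.
Joint ranges: [-179.93, 179.93], [-52.35, 119.4], [10.71, 147.94], [-69.91, 249.91], [12.55, 155.21], [-178.61, 178.61]. Speed limits (degrees/s): [147.25, 147.25, 180, 180, 180, 180].

INTERFACE

Orientations are given as [roll, pitch, yaw] about the fixed x, y, z axes, in that order (R = Rz(yaw) Ry(pitch) Rx(roll)).
In Python, from bench import observe, capture, camera_model, close_job gives the robot as it stands.
- The arm moves only by the shell command python3 -m jog 'ROWS'. ROWS is JSON, a list that holds one entry, the list of rows, each a list of 7 numbers: the shift along the world's x, y, z in mm, then the turn, a rotation vector about the world's x, y, z in rad, then the opening in per cent of the stroke, from 0 (shut) to 100 (fully open). A call has exactly 5 rows; each row shifts and turns the commanded pose from where the row before left it; what a row does not reach is not made up. A row lasts 1/10 s, in which the tool goes at most 50 mm and 8.59 degrees, less where a joint would pass 70% of its speed; a pose out of reach is approached as far as the arm can. A call is refused whole if a number of a shift passes 50 or a number of a turn 0.15, either way. A call with a gripper value outside its range is refused whole. The fingers move at their own pace and stop on an object; the grip force is fixed at half the most. Time passes only in rows, so rows that do not move let the fingers close, or fill a call up. It gives the time, the measured TCP pose, the force and the opening at its end, in the units of the state.
- observe(): the state, without advancing time (a new reading comes with each control period).
- capture(name): name is "scene" or "top" or "wrist"; returns the picture (384x512x3 uint8, red, green, blue); there is no depth.
- camera_model(name): a dict with "mtx" (3x3 intrinsics, pixels), "extrinsics" (4x4, takes a point from world to camera coordinates). Camera axes: x right, y up, looking along -z (the intrinsics and any distortion apply to the point x, -y, -z); pixel columns grow to the right and rows downward; lengths in m; the calibration is good to about 2 mm. A picture is of the moment at which its call begins: read the wrist's pose just before it. camera_model takes no time and is no camera call; for the wrist camera it gives the pose at the moment of the call.
- close_job(): hands the job in, once; it reports no verdict.
The state is a dict: "time": time; "joint_positions": joint angles; "dq": joint speeds; "joint_torque": joint torques, N m; "eef_pos": TCP position; "tcp_rot": TCP orientation; "force": force on the tool from outside, world axes, zero at the start; "torque": the same for the moment, N m; "gripper_width": finger opening in m.
Only numpy, scipy, OpenCV 4.12 (cv2) and the standard library are available. Lean on these libraries where they do the work, as an engineer would, in place of code of your own. Each camera call takes 0.05 s, during which the arm holds its last target.

TASK

On the white filter photometer, push the white tab of the selector wheel around, gently and without pinching it, until it points at the blue dot. Only then press the orange button all the way down and let it come back up, leaving the wheel at blue. Do not lift, carry or shift the sample vial or anything else on the bench.

Things in the scene. Friction and masses are not known exactly. Their poses are not given: they have to be found in the camera images.
- photometer: White box fixed to the bench, 85 mm tall with a flat deck. Origin on the bench under the wheel axis; x points away from its display, y to its left, z up: the box spans -118 to 118 mm in x and -180 to 110 mm in y.
- selector_axis (a point): Centre of the selector wheel, at deck level (85 mm above the bench). The wheel is a black disc, 100 mm across, its hub 17 mm above the deck, turning about the vertical. x points along the tab, z up. Nothing but the tab stands on the deck between the disc and 105 mm from the axis.
- selector_tab (a point): Top of the wheel's one protruding white tab: 62 mm from the wheel axis, 30 mm above the deck. The tab is an upright block 30 mm long radially (44 to 74 mm from the axis), 12 mm thick, 2 to 30 mm above the deck, with a flat face on either side to push. x points radially outward, z up.
- selector_pointer (a point): The point on deck level straight out from the tab, 88 mm from the wheel axis (14 mm beyond the tab's outer end), over the circle on which the dots lie. The wheel points at a dot when this point lies on it.
- selector (a joint): Angle of the selector wheel in rad, growing counter-clockwise seen from above; 0 when the tab points straight to the photometer's far side (its +x), opposite its display. It may be pushed either way by more than half a turn, has no clicks, and stays where it is left: friction 0.15 N m, about 2.5 N at the tab.
- dot_blue: The blue dot, 22 mm across and 1.5 mm thick, flat on the deck, 88 mm from the wheel axis. Five dots (blue, green, yellow, red, white) lie 45 degrees apart around the half of the wheel nearer the display; which colour lies where changes. The origin is at its centre.
- measure (a joint): Travel of the orange button in m: 0 up, 0.006 fully down. Spring return, 5 N holds it fully down.
- measure_top (a point): Centre of the top of the round orange button (28 mm across, in a black housing) on the deck, pressed straight down. It lies 70 mm towards the display and 135 mm to the right (-y) of the wheel axis in the photometer's frame.
- vial: Glass sample vial with a black cap, 26 mm across, 45 mm tall, standing loose in a 12 mm high round collar on the deck, 60 mm away from the display side and 140 mm to the right of the wheel axis in the photometer's frame. Origin at the centre of its underside. Leave it alone.
- tip_beaker: Glass beaker of plastic tubes, 96 mm across, 155 mm tall, on the bench; origin under its centre. Leave it alone.
- flask: Conical flask with a white funnel in its neck, 100 mm across, 195 mm tall; origin under its centre. Leave it alone.
- reagent: Amber bottle with a blue cap, 68 mm across, 130 mm tall; origin under its centre. Leave it alone.
- tube_rack: White test tube rack with capped tubes, 70 x 170 mm, 96 mm tall; origin under its centre. Leave it alone.
- dish: Shallow glass dish, 90 mm across, 15 mm tall; origin under its centre. Leave it alone.

How it is judged:
By the outcome, as a careful person would: the job done as asked, in the order asked, and still so for the second after the job is handed in, with the robot touching nothing.
It also fails if it takes over 51 s, if anything falls off the work surface, if the arm or the gripper's body presses on something with over 40 N, if the wrist force passes 120 N, or if a joint passes its speed limit or range.

## Working session

There is one attempt and no reset: what is moved stays moved. The work goes in short steps, Python scripts to look and compute and a shell command to move; the robot and the scene stay as the last step left them, time stands still between calls to the robot, and variables do not carry over. Pictures are saved under pics/ and viewed, and the job is handed in when it is done.

```bash
mkdir -p pics; ls
python3 - <<'E'
from bench import *
import cv2
print(observe())
for n in ("scene","top"):
    im=capture(n); cv2.imwrite(f"pics/{n}0.png",im[:,:,::-1]); m=camera_model(n); print(n,m)
E
```

```text
pics
{'time': 0.0, 'joint_positions': array([ 5.70774328e+01,  1.48588071e+01,  8.80120881e+01, -4.97998626e-04,
        7.72349585e+01, -1.16185152e+01]), 'dq': array([-0.06209626, -0.07394117, -0.03177267, -0.01310106,  0.02139872,
       -0.04946946]), 'joint_torque': array([ 2.30663209e-03, -4.46015704e+01, -2.90583569e+01,  1.14092647e-04,
        1.15437858e-02, -3.07566017e-05]), 'eef_pos': array([0.19956973, 0.51207911, 0.30307175]), 'tcp_rot': array([-1.79896217e+02, -2.08428046e-02,  1.58696040e+02]), 'force': array([ 0.06924436, -0.66095099, -0.2561841 ]), 'torque': array([-0.06357351, -0.04122369, -0.02244031]), 'gripper_width': 0.08563833705770962}
scene {'mtx': array([[358.11414399,   0.        , 251.81208624],
       [  0.        , 358.11414399, 189.29836222],
       [  0.        ,   0.        ,   1.        ]]), 'extrinsics': array([[-0.48330858,  0.87542103,  0.00712961,  0.26046677],
       [-0.54853158, -0.30916418,  0.77687233,  0.25189064],
       [ 0.6822946 ,  0.37155825,  0.62961778, -1.54580522],
       [ 0.        ,  0.        ,  0.        ,  1.        ]])}
top {'mtx': array([[445.25282137,   0.        , 257.35823406],
       [  0.        , 445.25282137, 193.76568421],
       [  0.        ,   0.        ,   1.        ]]), 'extrinsics': array([[ 0.00903845, -0.99985546, -0.01440014,  0.00773565],
       [ 0.98291454,  0.00623592,  0.18395683, -0.60406548],
       [-0.18384044, -0.01581679,  0.98282884, -1.36899734],
       [ 0.        ,  0.        ,  0.        ,  1.        ]])}
```

View pics/scene0.png

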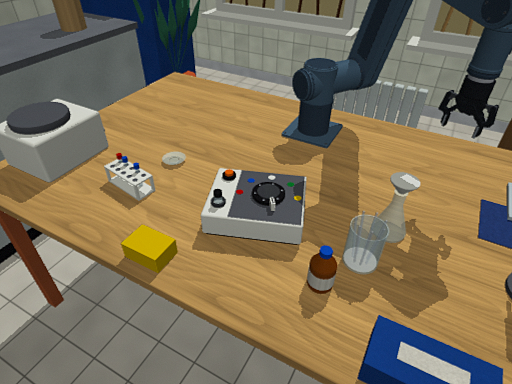

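View pics/top0.png

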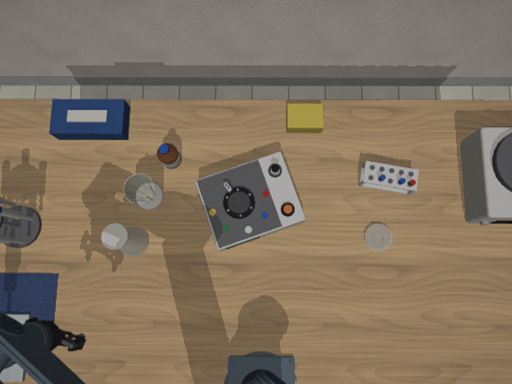

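The top view shows the tab at about (228,187), the wheel at (239,202), and dots red (266,194), blue (265,215), white (248,230), green (226,229) and yellow (212,212). The button is at (288,209) and the vial at (275,170). I'll measure these precisely next.

```bash
cat > h.py <<'E'
import numpy as np, cv2
from bench import *
def ray(m,uv):
    E=m["extrinsics"];K=m["mtx"]
    d=np.linalg.inv(K)@np.array([uv[0],uv[1],1.]); d=np.array([d[0],-d[1],-d[2]])
    R=E[:3,:3]; return -R.T@E[:3,3], R.T@d
def onz(m,uv,z):
    o,d=ray(m,uv); return o+d*(z-o[2])/d[2]
def proj(m,p):
    E=m["extrinsics"];q=E[:3,:3]@np.array(p)+E[:3,3];q=m["mtx"]@np.array([q[0],-q[1],-q[2]]);return q[:2]/q[2]
def blobs(im,roi,cond,minA=6):
    x0,y0,x1,y1=roi
    hsv=cv2.cvtColor(im,cv2.COLOR_RGB2HSV)[y0:y1,x0:x1].astype(int)
    msk=cond(hsv[...,0],hsv[...,1],hsv[...,2]).astype(np.uint8)
    n,l,s,c=cv2.connectedComponentsWithStats(msk)
    return [(c[i]+[x0,y0],s[i,4]) for i in range(1,n) if s[i,4]>=minA]
E
python3 - <<'E'
from h import *
im=cv2.imread("pics/top0.png")[:,:,::-1].copy(); m=camera_model("top")
roi=(195,145,305,255)
C={"red":lambda h,s,v:((h<4)|(h>170))&(s>120)&(v>80),"blue":lambda h,s,v:(h>105)&(h<130)&(s>120)&(v>80),
"green":lambda h,s,v:(h>50)&(h<90)&(s>100),"yellow":lambda h,s,v:(h>22)&(h<35)&(s>120)&(v>120),"orange":lambda h,s,v:(h>4)&(h<16)&(s>170)&(v>150),
"white":lambda h,s,v:(s<50)&(v>170)}
for k,c in C.items():
    for uv,a in blobs(im,roi,c): print(k,uv.round(1),a,onz(m,uv,0.0865).round(4))
cv2.imwrite("pics/topz.png",cv2.resize(im[145:260,190:310,::-1],None,fx=5,fy=5,interpolation=cv2.INTER_CUBIC))
s=cv2.imread("pics/scene0.png"); cv2.imwrite("pics/scenez.png",cv2.resize(s[155:250,195:315],None,fx=6,fy=6,interpolation=cv2.INTER_CUBIC))
E
```

```text
red [265.4 193.3] 34 [ 0.5999 -0.0133  0.0865]
blue [264.2 214.8] 38 [ 0.5322 -0.01    0.0865]
green [226.3 228. ] 32 [0.4901 0.1068 0.0865]
yellow [212.2 211.8] 33 [0.5403 0.152  0.0865]
orange [287.6 206.3] 12 [ 0.5591 -0.0825  0.0865]
white [261.1 163.1] 17 [0.6975 0.0011 0.0865]
white [281.5 170.1] 39 [ 0.6749 -0.0638  0.0865]
white [267.5 165.3] 6 [ 0.6901 -0.0194  0.0865]
white [274.2 198.1] 126 [ 0.585  -0.041   0.0865]
white [294.7 209.4] 31 [ 0.5497 -0.1047  0.0865]
white [296.8 220.2] 9 [ 0.5158 -0.1108  0.0865]
white [247.9 229.3] 19 [0.4865 0.0401 0.0865]
```

View pics/topz.png

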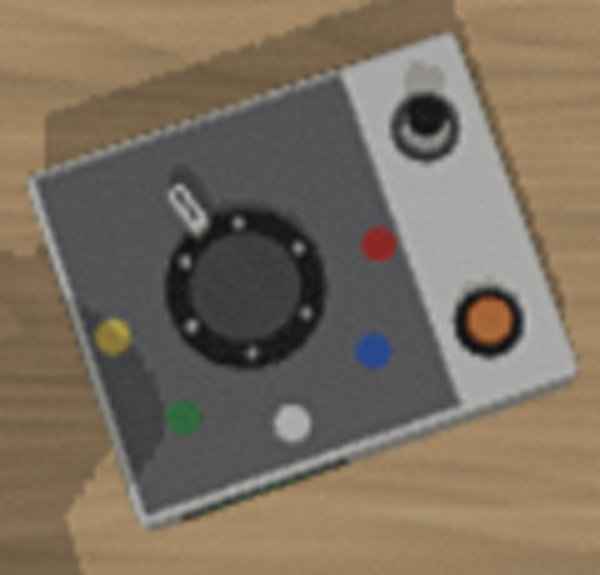

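View pics/scenez.png

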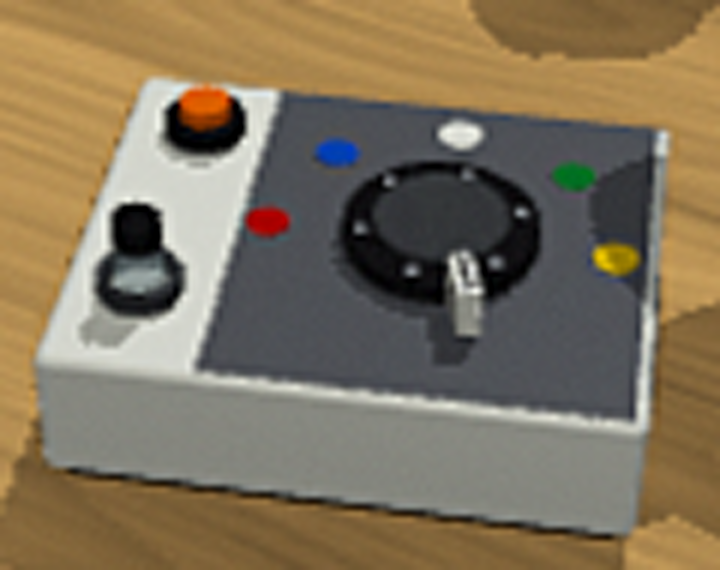

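Run:
```python
from h import *
from scipy.optimize import least_squares
m=camera_model("top")
D={"yellow":(.5403,.152,90),"green":(.4901,.1068,135),"white":(.4865,.0401,180),"blue":(.5322,-.01,225),"red":(.5999,-.0133,270)}
def f(p):
    return np.concatenate([np.array([p[0]+.088*np.cos(p[2]+np.radians(a)),p[1]+.088*np.sin(p[2]+np.radians(a))])-(x,y) for x,y,a in D.values()])
r=least_squares(f,[.57,.07,.3]);p=r.x;print(p,np.degrees(p[2]),(r.fun*1e3).round(1))
c,s=np.cos(p[2]),np.sin(p[2])
T=lambda x,y:(p[0]+c*x-s*y,p[1]+s*x+c*y)
print("button",T(-.07,-.135),"vial",T(.06,-.14))
# tab top: pixel endpoints from zoom
for z in [(183,190),(200,226),(187,208)]:
    uv=(z[0]/5+190-.4,z[1]/5+145-.4); w=onz(m,uv,.115)-[p[0],p[1],0]; print(np.hypot(*w[:2]),np.degrees(np.arctan2(w[1],w[0])), np.degrees(np.arctan2(w[1],w[0])-p[2]))
# button disc centre
uv=(488/5+190-.4,321/5+145-.4)
for z in (.1,.105,.11): print(onz(m,uv,z))
ms=camera_model("scene")
for b in [(204,108)]:
    uv=(b[0]/6+195,b[1]/6+155)
    for z in (.1,.105,.11): print("s",onz(ms,uv,z))
```

```text
[0.56979572 0.06946421 0.34435428] 19.730046930672156 [-0.2  0.3  0.1  0.2  0.5 -0.3  0.  -0.1 -0.4 -0.1]
button (np.float64(0.5494796678109891), np.float64(-0.08124165899112604)) vial (np.float64(0.6735357852470082), np.float64(-0.04206156549071911))
0.06921153899360517 33.68211394076119 13.952067010089031
0.044491889291797024 38.05294361112224 18.32289668045008
0.05842993684089792 37.62300177099692 17.892954840324766
[ 0.54928384 -0.08059974  0.1       ]
[ 0.54851992 -0.08034011  0.105     ]
[ 0.547756   -0.08008049  0.11      ]
s [ 0.55013461 -0.07730262  0.1       ]
s [ 0.55582197 -0.07359166  0.105     ]
s [ 0.56150933 -0.06988069  0.11      ]
```

```bash
python3 -m jog '[[[26,-24,8,0,0,0.1,0],[26,-24,8,0,0,0.1,0],[26,-24,8,0,0,0.1,0],[26,-24,8,0,0,0.1,0],[26,-24,8,0,0,0.1,0]]]'; python3 -m jog '[[[26,-24,0,0,0,0.1,0],[26,-24,0,0,0,0.1,0],[26,-24,0,0,0,0.1,0],[26,-24,0,0,0,0.1,0],[26,-24,0,0,0,0.1,0]]]'; python3 -m jog '[[[26,-24,-10,0,0,0,0],[26,-24,-10,0,0,0,0],[26,-24,-10,0,0,0,0],[26,-24,-10,0,0,0,0],[26,-24,-10,0,0,0,0]]]'
python3 - <<'E'
from h import *
s=observe();print(s['eef_pos'],s['tcp_rot'],s['joint_positions'],s['gripper_width'])
m=camera_model("wrist");im=capture("wrist");cv2.imwrite("pics/w1.png",im[:,:,::-1]);print(m)
E
```

```text
time: 0.6
eef_pos: [0.3304, 0.3913, 0.3438]
tcp_rot: [-180.0, -0.0, -172.4]
force: [1.2, 0.6, 0.6]
gripper_width: 0.0122
time: 1.1
eef_pos: [0.4605, 0.2712, 0.3435]
tcp_rot: [180.0, -0.0, -143.8]
force: [0.3, -0.3, 0.2]
gripper_width: 0.0004
time: 1.6
eef_pos: [0.5905, 0.1513, 0.293]
tcp_rot: [180.0, -0.0, -144.0]
force: [0.7, 0.6, -0.3]
gripper_width: -0.0001
[0.59050327 0.15129728 0.29295023] [ 1.79964301e+02 -4.63248626e-02 -1.44012343e+02] [ 3.89579254e+00  2.13648972e+01  8.02656564e+01  5.74922244e-03
  7.84276587e+01 -1.22093007e+02] -5.5069374000582536e-05
{'mtx': array([[304.38829056,   0.        , 258.69356479],
       [  0.        , 304.38829056, 189.40046527],
       [  0.        ,   0.        ,   1.        ]]), 'extrinsics': array([[-5.87490570e-01,  8.09231009e-01,  7.03658146e-05,
         2.23906395e-01],
       [-7.77389346e-01, -5.64349805e-01, -2.77804071e-01,
         5.78458674e-01],
       [-2.24767958e-01, -1.63261974e-01,  9.60637753e-01,
        -2.11692594e-01],
       [ 0.00000000e+00,  0.00000000e+00,  0.00000000e+00,
         1.00000000e+00]])}
```

View pics/w1.png

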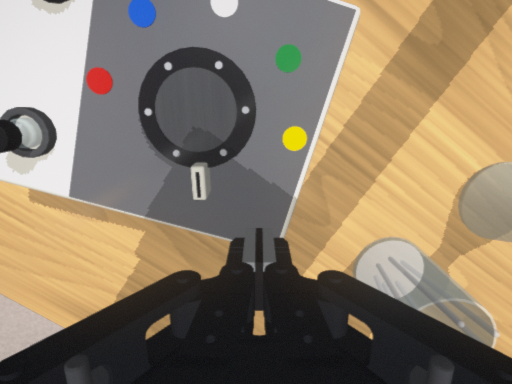

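The wrist view shows the wheel hub at about (197,107), the tab top at about (198,180) and all the dots visible. I'll refine the geometry from this closer view.

```bash
cat > fit.py <<'E'
from h import *
from scipy.optimize import least_squares
C={"red":(270,lambda h,s,v:((h<4)|(h>170))&(s>120)&(v>80)),"blue":(225,lambda h,s,v:(h>105)&(h<130)&(s>120)&(v>80)),
"green":(135,lambda h,s,v:(h>50)&(h<90)&(s>100)),"yellow":(90,lambda h,s,v:(h>26)&(h<35)&(s>150)&(v>120))}
def measure(im,m,mina=60,maxa=1500,roi=(0,0,512,384)):
    D=[]
    for k,(a,c) in C.items():
        for uv,A in blobs(im,roi,c,mina):
            w=onz(m,uv,.0865)
            if A<maxa and abs(np.hypot(w[0]-.5698,w[1]-.0695)-.088)<.012: D.append((k,a,w[0],w[1])); print(k,uv.round(1),A,w.round(4))
    f=lambda p:np.concatenate([[p[0]+.088*np.cos(p[2]+np.radians(a))-x,p[1]+.088*np.sin(p[2]+np.radians(a))-y] for _,a,x,y in D])
    r=least_squares(f,[.57,.07,.34]);print(r.x,np.degrees(r.x[2]),(r.fun*1e3).round(1));return r.x
def whites(im,m,p,z=.115,rr=(.04,.08)):
    hsv=cv2.cvtColor(im,cv2.COLOR_RGB2HSV).astype(int)
    msk=((hsv[...,1]<60)&(hsv[...,2]>150)).astype(np.uint8)
    n,l,s,c=cv2.connectedComponentsWithStats(msk)
    for i in range(1,n):
        w=onz(m,c[i],z)[:2]-p[:2]
        if s[i,4]>60 and rr[0]<np.hypot(*w)<rr[1]:
            pts=np.argwhere(l==i)[:,::-1].astype(np.float32); r=cv2.minAreaRect(pts)
            print("white",c[i].round(1),s[i,4],"r",np.hypot(*w).round(4),"ang",np.degrees(np.arctan2(w[1],w[0])).round(2),"rect",[np.round(q,1) for q in r])
E
python3 - <<'E'
from fit import *
im=cv2.imread("pics/w1.png")[:,:,::-1].copy()
m=camera_model("wrist")
p=measure(im,m); whites(im,m,p)
for uv in [(192.5,164),(207,164),(191.5,199),(206.5,200)]:   # rough face outline
    w=onz(m,uv,.115)[:2]-p[:2];print(uv,np.hypot(*w),np.degrees(np.arctan2(w[1],w[0])))
cv2.imwrite("pics/w1z.png",cv2.resize(im[140:220,150:250,::-1],None,fx=7,fy=7,interpolation=cv2.INTER_CUBIC))
E
```

```text
red [99.  80.3] 557 [ 0.6027 -0.0147  0.0865]
blue [141.6  12.3] 623 [ 0.5361 -0.011   0.0865]
green [288.   57.9] 557 [0.4941 0.1055 0.0865]
yellow [294.1 138.1] 434 [0.5439 0.1504 0.0865]
[0.5735044  0.06800652 0.34268573] 19.634446045379153 [ 0.4 -0.2 -0.3 -0.5 -0.1  0.2  0.   0.5]
white [224.1   7. ] 410 r 0.0777 ang -164.92 rect [array([224. ,   8.5]), array([17., 28.]), np.float64(90.0)]
white [198.2 181.9] 345 r 0.0574 ang 37.48 rect [array([198. , 182.5]), array([33.7, 13.4]), np.float64(85.9)]
(192.5, 164) 0.04222070791150202 32.87411241522347
(207, 164) 0.04328339361200859 48.89356118987283
(191.5, 199) 0.07262982184766643 31.99022434684446
(206.5, 200) 0.0737787242939722 41.961107133592144
```

View pics/w1z.png

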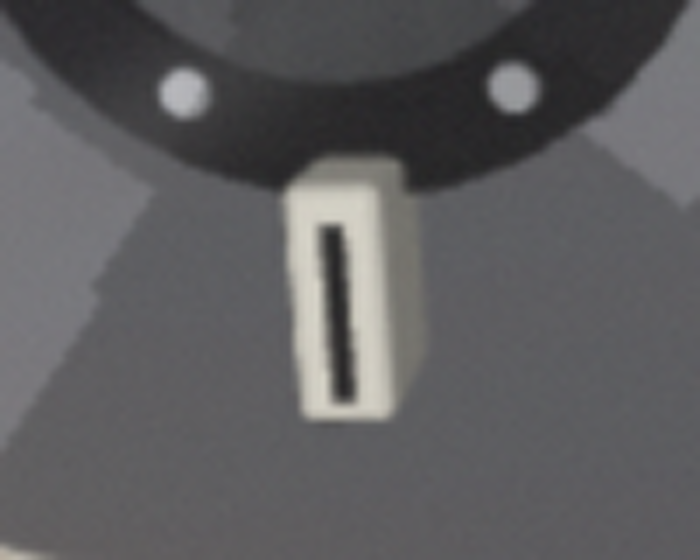

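Run:
```python
from fit import *
m=camera_model("wrist"); p=np.array([.5735,.0680])
f=lambda z:np.array([z[0]/7+150-.4,z[1]/7+140-.4])
ws=[]
for z in [(287,185),(378,185),(303,418),(393,415),(330,225),(345,403)]:
    w=onz(m,f(z),.115)[:2]-p; ws.append(w);print(w.round(4),np.hypot(*w).round(4))
for a,b in [(0,2),(1,3),(4,5)]:
    d=ws[b]-ws[a];print("edge dir",np.degrees(np.arctan2(d[1],d[0])))
c=np.mean(ws[:4],0);th=np.degrees(np.arctan2(c[1],c[0]));print(np.hypot(*c),th)
# plan
C=np.array([571.7,68.7]);
def P(th,d,r=66):
    t=np.radians(th);u=np.array([np.cos(t),np.sin(t)]);n=np.array([-u[1],u[0]]);return C+r*u+d*n
print("approach",P(37.5,40),"contact",P(37.5,20.5),"end",P(-115.3,20.5))
```

```text
[0.0378 0.0226] 0.044
[0.0315 0.0313] 0.0444
[0.0612 0.0396] 0.0728
[0.0544 0.0483] 0.0727
[0.0389 0.0293] 0.0487
[0.0565 0.0427] 0.0709
edge dir 36.13025695243046
edge dir 36.61223537530019
edge dir 37.30299050361114
0.05824113383125882 37.46238844479956
approach [599.7108633  140.61238793] contact [611.58171116 125.14199779] end [5.62028073e+02 2.69715523e-01]
```

```bash
python3 -m jog '[[[5,-4,-25,0,0,0.015,0],[4,-4,-25,0,0,0,0],[0,0,-25,0,0,0,0],[0,0,-25,0,0,0,0],[0,0,-23,0,0,0,0]]]'
python3 - <<'E'
from h import *
s=observe();print(s['eef_pos'],s['tcp_rot'],s['force'],s['time'])
im=capture("wrist");cv2.imwrite("pics/w2.png",im[:,:,::-1])
im=capture("scene");cv2.imwrite("pics/s2.png",cv2.resize(im[90:280,150:400,::-1],None,fx=3,fy=3))
E
```

```text
time: 2.15
eef_pos: [0.5982, 0.1444, 0.1692]
tcp_rot: [179.9, -0.1, -143.2]
force: [0.2, 0.5, -0.2]
gripper_width: 0.0001
[0.59816749 0.14442835 0.16921946] [ 1.79946946e+02 -7.66236933e-02 -1.43158934e+02] [ 0.24867932  0.46873899 -0.21240934] 2.15
```

View pics/w2.png

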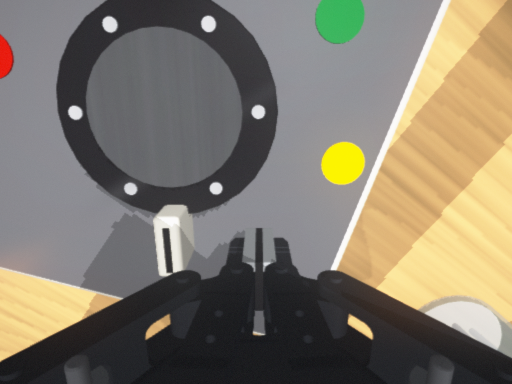

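View pics/s2.png

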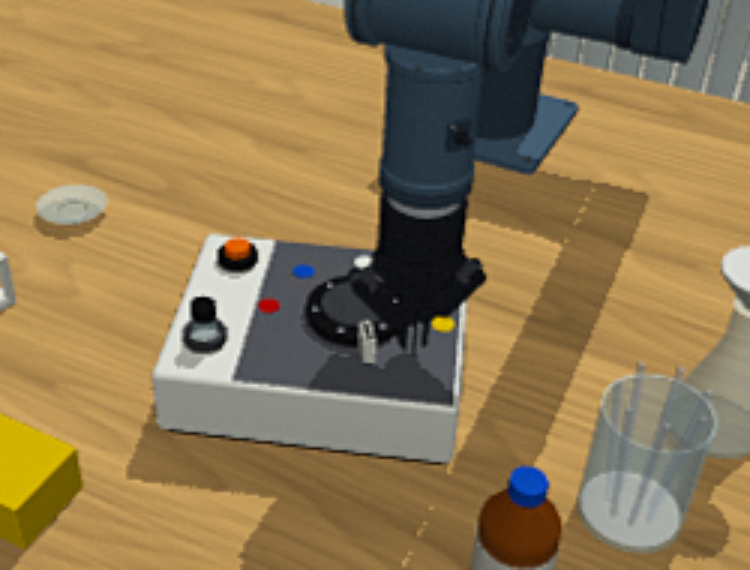

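The tips are low beside the tab with a clear gap: tab at about (170,240), fingers at (260,245). I'll approach the face gently.

```bash
python3 -m jog '[[[3,-4,0,0,0,0,0],[3,-4,0,0,0,0,0],[3,-4,0,0,0,0,0],[3,-4,0,0,0,0,0],[2,-2.5,0,0,0,0,0]]]'
python3 - <<'E'
from fit import *
s=observe();print(s['eef_pos'],s['tcp_rot'],s['force'],s['time'])
m=camera_model("wrist");im=capture("wrist");cv2.imwrite("pics/w3.png",im[:,:,::-1])
C=np.array([571.7,68.7]); w=s['eef_pos'][:2]*1e3-C; t=np.radians(37);u=np.array([np.cos(t),np.sin(t)]);print("r",w@u,"d",w@[-u[1],u[0]])
def P(th,d=19,r=66):
    t=np.radians(th);u=np.array([np.cos(t),np.sin(t)]);n=np.array([-u[1],u[0]]);return C+r*u+d*n
a=P(37)
for i in range(1,55):
    th=37-np.degrees(.05)*i;b=P(th)
    if i%5==0: print(i,round(th,1),b.round(1),"per row",((b-a)/5).round(2)); a=b
E
```

```text
time: 2.75
eef_pos: [0.6133, 0.1258, 0.1718]
tcp_rot: [-180.0, 0.1, -143.2]
force: [-2.0, 2.5, 2.1]
gripper_width: -0.0
[0.61334554 0.12576064 0.17181254] [-1.79996986e+02  8.34777719e-02 -1.43182274e+02] [-2.02709852  2.491693    2.09198448] 2.75
r 67.5995595824344 d 20.50773734432797
5 22.7 [625.3 111.7] per row [ 2.46 -2.38]
10 8.4 [634.2  97.1] per row [ 1.79 -2.92]
15 -6.0 [639.3  80.7] per row [ 1.02 -3.27]
20 -20.3 [640.2  63.6] per row [ 0.17 -3.42]
25 -34.6 [636.8  46.8] per row [-0.68 -3.36]
30 -48.9 [629.4  31.4] per row [-1.49 -3.09]
35 -63.3 [618.4  18.3] per row [-2.2  -2.62]
40 -77.6 [604.4   8.3] per row [-2.78 -2.  ]
45 -91.9 [588.5   2.1] per row [-3.19 -1.24]
50 -106.2 [571.5   0. ] per row [-3.4  -0.42]
```

View pics/w3.png

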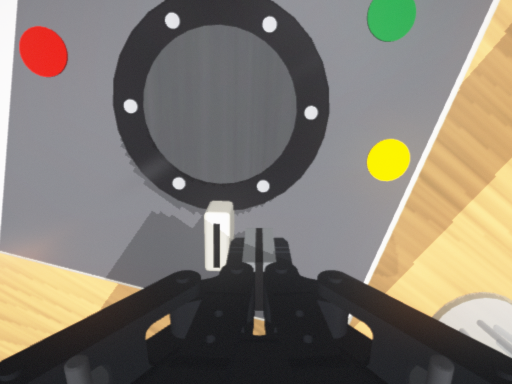

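The finger is touching the tab's flat face at (232,245) with about 3 N. I'll start the arc.

```bash
python3 -m jog '[[[2.6,-2.1,0,0,0,-0.05,0],[2.5,-2.2,0,0,0,-0.05,0],[2.4,-2.4,0,0,0,-0.05,0],[2.3,-2.5,0,0,0,-0.05,0],[2.2,-2.6,0,0,0,-0.05,0]]]'; python3 -m jog '[[[2.1,-2.7,0,0,0,-0.05,0],[1.9,-2.8,0,0,0,-0.05,0],[1.8,-2.9,0,0,0,-0.05,0],[1.6,-3.0,0,0,0,-0.05,0],[1.5,-3.1,0,0,0,-0.05,0]]]'
python3 - <<'E'
from fit import *
s=observe();print(s['eef_pos'],s['tcp_rot'],s['force'],s['time'])
m=camera_model("wrist");im=capture("wrist");cv2.imwrite("pics/w4.png",im[:,:,::-1])
C=np.array([571.7,68.7]); w=s['eef_pos'][:2]*1e3-C; t=np.radians(s['tcp_rot'][2]-180);u=np.array([np.cos(t),np.sin(t)]);print("r",w@u,"d",w@[-u[1],u[0]])
E
```

```text
time: 3.3
eef_pos: [0.6247, 0.1145, 0.1712]
tcp_rot: [180.0, 0.0, -157.6]
force: [-1.2, 3.1, 1.7]
gripper_width: 0.0002
time: 3.8
eef_pos: [0.6336, 0.1, 0.1712]
tcp_rot: [180.0, -0.0, -171.9]
force: [-1.5, 2.4, 2.8]
gripper_width: -0.0001
[0.63356134 0.09998984 0.1712221 ] [ 1.79958202e+02 -6.41816416e-03 -1.71906035e+02] [-1.53480461  2.3889651   2.78006792] 3.8
r 65.65061707981609 d 22.268255173096353
```

View pics/w4.png

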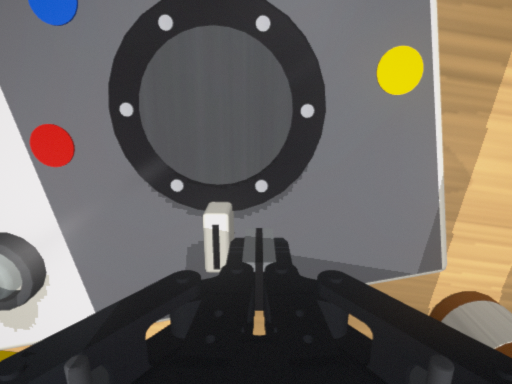

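The tab follows cleanly at about 3 N. Continuing the arc.

```bash
python3 -m jog '[[[1.3,-3.2,0,0,0,-0.05,0],[1.2,-3.2,0,0,0,-0.05,0],[1.0,-3.3,0,0,0,-0.05,0],[0.9,-3.3,0,0,0,-0.05,0],[0.7,-3.4,0,0,0,-0.05,0]]]'; python3 -m jog '[[[0.5,-3.4,0,0,0,-0.05,0],[0.3,-3.4,0,0,0,-0.05,0],[0.2,-3.4,0,0,0,-0.05,0],[0,-3.4,0,0,0,-0.05,0],[-0.2,-3.4,0,0,0,-0.05,0]]]'; python3 -m jog '[[[-0.4,-3.4,0,0,0,-0.05,0],[-0.5,-3.4,0,0,0,-0.05,0],[-0.7,-3.4,0,0,0,-0.05,0],[-0.9,-3.3,0,0,0,-0.05,0],[-1,-3.3,0,0,0,-0.05,0]]]'
python3 - <<'E'
from fit import *
s=observe();print(s['eef_pos'],s['tcp_rot'],s['force'],s['time'],s['joint_positions'])
m=camera_model("wrist");im=capture("wrist");cv2.imwrite("pics/w5.png",im[:,:,::-1])
C=np.array([571.7,68.7]); w=s['eef_pos'][:2]*1e3-C; t=np.radians(s['tcp_rot'][2]-180);u=np.array([np.cos(t),np.sin(t)]);print("r",w@u,"d",w@[-u[1],u[0]])
E
```

```text
time: 4.35
eef_pos: [0.6387, 0.0836, 0.1711]
tcp_rot: [180.0, -0.0, 173.8]
force: [-0.4, 1.7, 1.5]
gripper_width: 0.0005
time: 4.85
eef_pos: [0.6396, 0.0666, 0.1711]
tcp_rot: [180.0, -0.0, 159.5]
force: [-0.2, 2.4, 1.0]
gripper_width: -0.0
time: 5.35
eef_pos: [0.6363, 0.0498, 0.1711]
tcp_rot: [179.9, 0.0, 145.2]
force: [-0.3, 1.6, 0.7]
gripper_width: -0.0001
[0.63625194 0.04980582 0.17114801] [1.79944415e+02 1.44720024e-02 1.45178913e+02] [-0.34383437  1.59144571  0.74077863] 5.35 [-5.54056072e+00  2.98839651e+01  8.47581703e+01  4.55683588e-02
  6.53180625e+01 -6.07384944e+01]
r 63.782088330525895 d 21.34920085243722
```

View pics/w5.png

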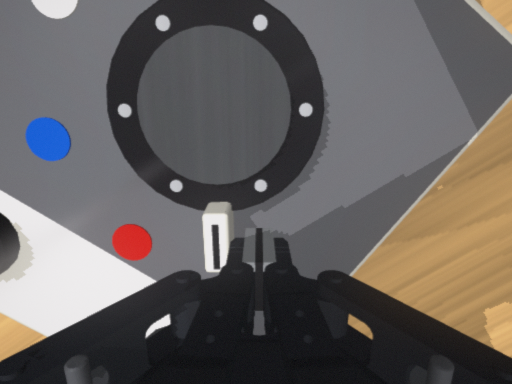

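The tab is still flat against the finger, with red at (132,241) and blue at (48,138) ahead. I'll go on and stop short of blue.

```bash
python3 -m jog '[[[-1.2,-3.2,0,0,0,-0.05,0],[-1.3,-3.2,0,0,0,-0.05,0],[-1.5,-3.1,0,0,0,-0.05,0],[-1.6,-3,0,0,0,-0.05,0],[-1.8,-2.9,0,0,0,-0.05,0]]]'; python3 -m jog '[[[-1.9,-2.8,0,0,0,-0.05,0],[-2.1,-2.7,0,0,0,-0.05,0],[-2.2,-2.6,0,0,0,-0.05,0],[-2.3,-2.5,0,0,0,-0.05,0],[-2.5,-2.4,0,0,0,-0.05,0]]]'; python3 -m jog '[[[-2.6,-2.3,0,0,0,-0.05,0],[-2.7,-2.1,0,0,0,-0.05,0],[-2.8,-2,0,0,0,-0.05,0],[-2.9,-1.9,0,0,0,-0.05,0],[-3,-1.7,0,0,0,-0.05,0]]]';  python3 -m jog '[[[-3,-1.6,0,0,0,-0.05,0],[-3.1,-1.4,0,0,0,-0.05,0],[-3.2,-1.2,0,0,0,-0.05,0],[-3.3,-1.1,0,0,0,-0.05,0],[-3.3,-0.9,0,0,0,-0.05,0]]]'
python3 - <<'E'
from fit import *
s=observe();print(s['eef_pos'],s['tcp_rot'],s['force'],s['time'],s['joint_positions'])
m=camera_model("wrist");im=capture("wrist");cv2.imwrite("pics/w6.png",im[:,:,::-1])
C=np.array([571.7,68.7]); w=s['eef_pos'][:2]*1e3-C; t=np.radians(s['tcp_rot'][2]-180);u=np.array([np.cos(t),np.sin(t)]);print("r",w@u,"d",w@[-u[1],u[0]])
p=measure(im,m,maxa=3000); whites(im,m,p)
E
```

```text
time: 5.9
eef_pos: [0.629, 0.0343, 0.1711]
tcp_rot: [179.9, 0.0, 130.9]
force: [0.0, 2.8, 0.9]
gripper_width: -0.0001
time: 6.4
eef_pos: [0.6182, 0.0211, 0.1711]
tcp_rot: [179.9, 0.0, 116.6]
force: [1.4, 2.1, 0.1]
gripper_width: -0.0003
time: 6.9
eef_pos: [0.6043, 0.0108, 0.1712]
tcp_rot: [179.9, 0.0, 102.2]
force: [1.8, 1.0, -0.2]
gripper_width: 0.0002
time: 7.4
eef_pos: [0.5885, 0.0043, 0.1712]
tcp_rot: [179.9, 0.1, 87.9]
force: [2.2, -1.6, -1.2]
gripper_width: -0.0001
[0.58852813 0.00429477 0.17118475] [1.79873901e+02 5.69783609e-02 8.79244634e+01] [ 2.15563128 -1.55516868 -1.1983321 ] 7.4 [-1.04146693e+01  2.53424016e+01  9.24580575e+01 -4.31100239e-02
  6.20665178e+01 -8.31904487e+00]
r 63.75351562256575 d 19.149656983898666
red [293.3 254.5] 169 [ 0.6082 -0.0086  0.0865]
blue [160.3 256.8] 1101 [ 0.5326 -0.0072  0.0865]
green [36.8 31.2] 2017 [0.4903 0.1104 0.0865]
[0.57164981 0.07396212 0.37246594] 21.340726260639745 [-4.5  0.6  3.7  0.5  0.8 -1.2]
white [ 93.5 173.4] 22368 r 0.0577 ang -153.96 rect [array([111.4, 177.4]), array([275.8, 168.1]), np.float64(57.1)]
```

View pics/w6.png

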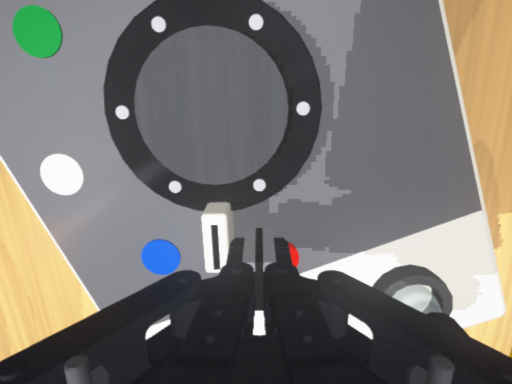

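```bash
python3 -m jog '[[[-3.3,-0.7,0,0,0,-0.05,0],[-3.4,-0.6,0,0,0,-0.05,0],[-3.4,-0.4,0,0,0,-0.05,0],[-3.4,-0.2,0,0,0,-0.05,0],[-3.4,0,0,0,0,-0.05,0]]]'
cat > tabm.py <<'E'
from fit import *
def edges(im,m):
    """hub pins (white dots on disc) give the axis; tab slot+face gives direction"""
    pass
E
python3 - <<'E'
from fit import *
s=observe();print(s['eef_pos'],s['tcp_rot'],s['force'],s['time'])
m=camera_model("wrist");im=capture("wrist");cv2.imwrite("pics/w7.png",im[:,:,::-1])
np.save("m7.npy",m,allow_pickle=True)
cv2.imwrite("pics/w7z.png",cv2.resize(im[190:310,120:290,::-1],None,fx=4.5,fy=4.5,interpolation=cv2.INTER_CUBIC))
p=measure(im,m,maxa=3000)
# axis from hub grey inner disc/outer black disc: fit ellipse on black ring contour
g=cv2.cvtColor(im,cv2.COLOR_RGB2GRAY);roi=g[0:215,60:350]
# pins
hsv=cv2.cvtColor(im,cv2.COLOR_RGB2HSV).astype(int)
msk=((hsv[...,1]<60)&(hsv[...,2]>150)).astype(np.uint8)
n,l,st,c=cv2.connectedComponentsWithStats(msk)
pins=[]
for i in range(1,n):
    w=onz(m,c[i],.100)[:2]
    if 60<st[i,4]<250: pins.append(w);print("pin",c[i].round(1),st[i,4],w.round(4),np.hypot(*(w-[.5735,.069])))
E
```

```text
time: 7.95
eef_pos: [0.5716, 0.0021, 0.1713]
tcp_rot: [179.9, 0.1, 73.6]
force: [1.9, -2.2, 0.2]
gripper_width: 0.0001
[0.57157105 0.00212725 0.1712517 ] [1.79871965e+02 5.63217871e-02 7.36383388e+01] [ 1.90461663 -2.21144648  0.18091989] 7.95
red [313.6 241.3] 1137 [ 0.6002 -0.0104  0.0865]
blue [194.7 263.7] 582 [ 0.5316 -0.0048  0.0865]
green [33.  80.5] 1776 [0.4904 0.1104 0.0865]
[0.56999163 0.07325544 0.34110354] 19.543793382875286 [-0.8  0.7  0.6 -1.4  0.2  0.6]
pin [254.9  22.5] 179 [0.5993 0.1015] 0.04148385953469701
pin [157.5  25. ] 175 [0.5597 0.1121] 0.045276310077713725
pin [302.  108.7] 134 [0.6097 0.062 ] 0.036921062650811444
pin [121.6 113. ] 144 [0.5308 0.0832] 0.044951109555635756
pin [258.7 184.9] 102 [0.5809 0.0333] 0.03649351760874188
pin [174.6 187.3] 113 [0.5414 0.0437] 0.040884272510026035
pin [258.8 319.2] 170 [ 0.5592 -0.0409] 0.1108234204645569
```

View pics/w7.png

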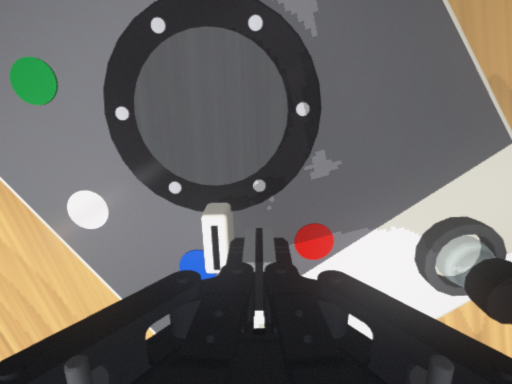

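View pics/w7z.png

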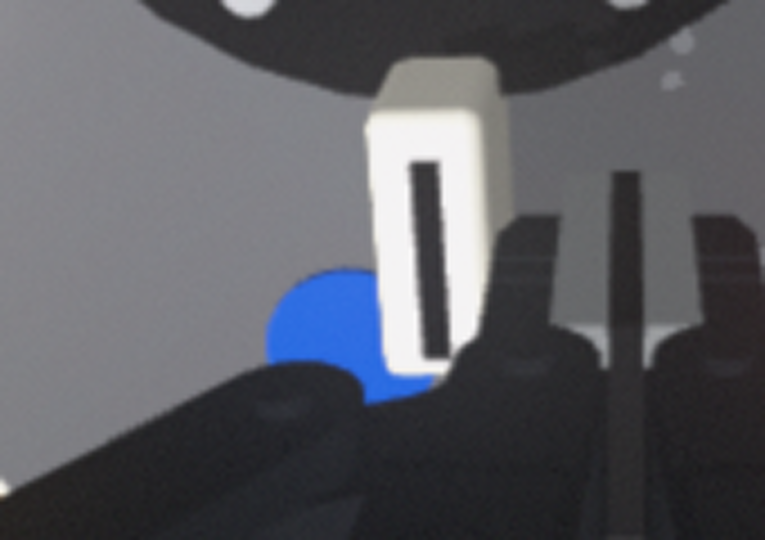

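```bash
cat > tabm.py <<'E'
from fit import *
def tab(m,pts,p):
    W=[onz(m,q,.115)[:2] for q in pts]
    d=W[1]-W[0]; c=(W[0]+W[1])/2-p
    print("dir",np.degrees(np.arctan2(d[1],d[0])).round(2),"centre ang",np.degrees(np.arctan2(c[1],c[0])).round(2),"r",[np.hypot(*(w-p)).round(4) for w in W])
E
python3 - <<'E'
from tabm import *
m=np.load("m7.npy",allow_pickle=True).item(); p=np.array([.5702,.0730])
f=lambda a,b:(a/4.5+120-.4,b/4.5+190-.4)
tab(m,[f(424,162),f(438,355)],p)
tab(m,[f((368+478)/2,110),f((388+478)/2+2,374)],p)
print(19.6+225-360)
E
```

```text
dir -104.87 centre ang -104.97 r [np.float64(0.05), np.float64(0.0718)]
dir -106.29 centre ang -105.06 r [np.float64(0.0444), np.float64(0.074)]
-115.4
```

The tab is at −105.0° and blue at −115.4°, so about 10° remain.

```bash
python3 -m jog '[[[-2.5,0,0,0,0,-0.036,0],[-2.5,0.1,0,0,0,-0.036,0],[-2.5,0.2,0,0,0,-0.036,0],[-2.5,0.3,0,0,0,-0.036,0],[-2.5,0.3,0,0,0,-0.036,0]]]'
python3 - <<'E'
from fit import *
s=observe();print(s['eef_pos'],s['tcp_rot'],s['force'],s['time'])
m=camera_model("wrist");im=capture("wrist");cv2.imwrite("pics/w8.png",im[:,:,::-1])
np.save("m8.npy",m,allow_pickle=True)
cv2.imwrite("pics/w8z.png",cv2.resize(im[190:310,120:290,::-1],None,fx=4.5,fy=4.5,interpolation=cv2.INTER_CUBIC))
p=measure(im,m,maxa=3000)
E
```

```text
time: 8.5
eef_pos: [0.5589, 0.0032, 0.1712]
tcp_rot: [179.9, 0.0, 63.4]
force: [1.5, -2.2, 0.5]
gripper_width: 0.0003
[0.5589463  0.00317604 0.17122356] [1.79895036e+02 3.49318873e-02 6.33945828e+01] [ 1.53766929 -2.21534016  0.51735655] 8.5
red [336.6 224.2] 1184 [ 0.6002 -0.0104  0.0865]
green [ 38.3 114.4] 1632 [0.4904 0.1104 0.0865]
[0.57026363 0.07268128 0.34502248] 19.76833182105625 [-0.2  0.2  0.2 -0.2]
```

View pics/w8z.png

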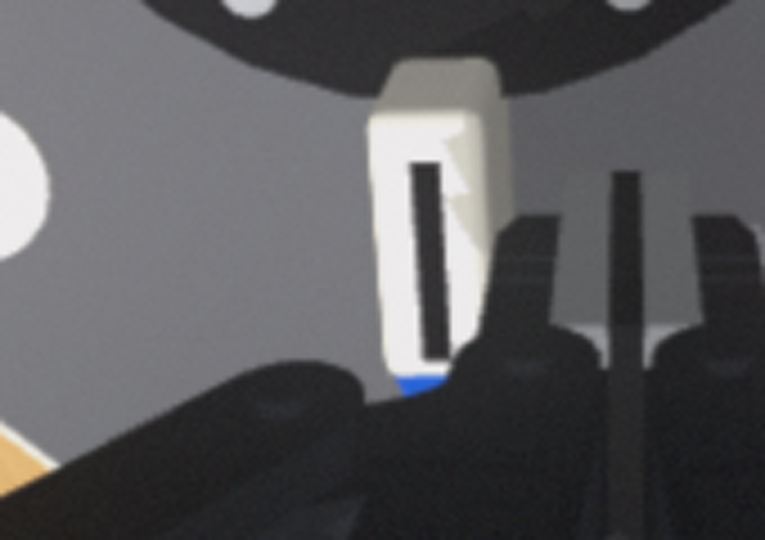

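The tab now covers the blue dot. I'll back straight off its face, rise and verify.

```bash
python3 -m jog '[[[4,-2,0,0,0,0,0],[6,-3,0,0,0,0,0],[6,-3,0,0,0,0,0],[6,-3,0,0,0,0,0],[6,-3,0,0,0,0,0]]]'; python3 -m jog '[[[0,0,15,0,0,0,0],[0,0,25,0,0,0,0],[0,-10,25,0,0,0,0],[0,-10,25,0,0,0,0],[0,0,10,0,0,0,0]]]'
python3 - <<'E'
from fit import *
s=observe();print(s['eef_pos'],s['tcp_rot'],s['force'],s['time'])
m=camera_model("wrist");im=capture("wrist");cv2.imwrite("pics/w9.png",im[:,:,::-1])
np.save("m9.npy",m,allow_pickle=True)
p=measure(im,m,maxa=3000);whites(im,m,p)
E
```

```text
time: 9.05
eef_pos: [0.5871, -0.0105, 0.1708]
tcp_rot: [-180.0, 0.0, 63.3]
force: [-0.6, -0.9, 0.2]
gripper_width: -0.0001
time: 9.55
eef_pos: [0.5877, -0.0315, 0.2735]
tcp_rot: [179.8, -0.0, 63.2]
force: [0.3, -0.2, 0.2]
gripper_width: 0.0001
[ 0.58771196 -0.03147598  0.27354917] [ 1.79750448e+02 -3.60777090e-02  6.32488247e+01] [ 0.25740675 -0.21015783  0.20066166] 9.55
red [259.7 158.3] 514 [ 0.6003 -0.0101  0.0865]
blue [190.  189.9] 450 [ 0.5328 -0.0076  0.0865]
green [69.8 86.7] 635 [0.4905 0.1104 0.0865]
yellow [92.7  8.4] 117 [0.5395 0.1482 0.0865]
[0.56999835 0.07087005 0.34971477] 20.03718026124986 [-0.1 -1.7  0.  -1.3 -0.3 -2.4  0.4  5.4]
white [177.5 162.3] 445 r 0.0565 ang -116.29 rect [array([177.5, 162.8]), array([38.6, 15. ]), np.float64(84.6)]
white [114.2 162.5] 543 r 0.0741 ang -156.93 rect [array([114. , 162.5]), array([25., 26.]), np.float64(90.0)]
```

View pics/w9.png

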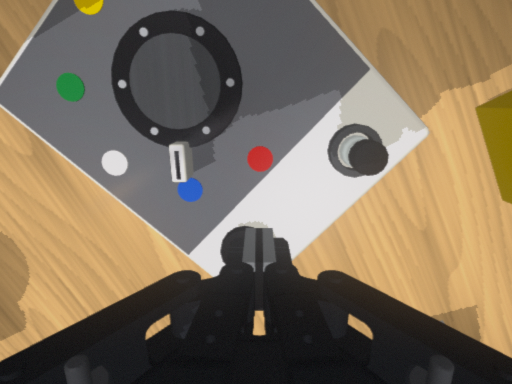

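Run:
```python
from fit import *
im=cv2.imread("pics/w9.png")
cv2.imwrite("pics/w9z.png",cv2.resize(im[130:210,150:240],None,fx=7,fy=7,interpolation=cv2.INTER_CUBIC))
top=capture("top");cv2.imwrite("pics/top9.png",cv2.resize(top[145:260,190:310,::-1],None,fx=5,fy=5,interpolation=cv2.INTER_CUBIC))
```

```text
(no output)
```

View pics/w9z.png

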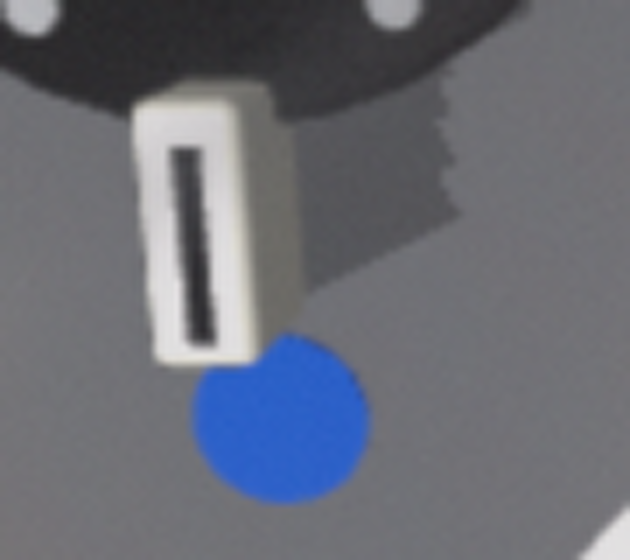

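View pics/top9.png

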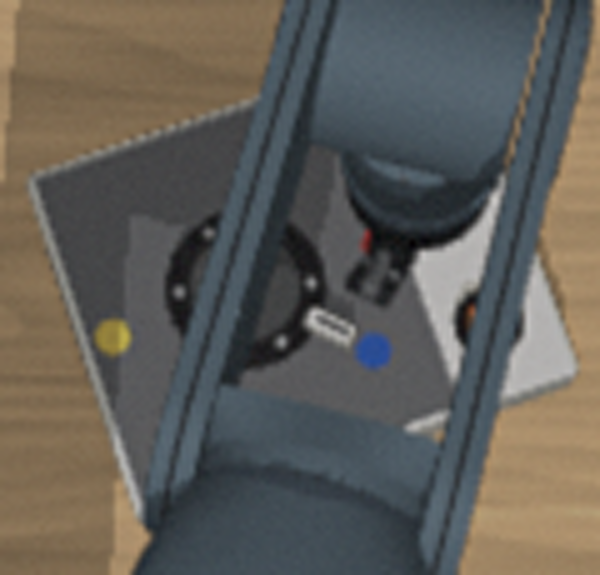

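Run:
```python
from tabm import *
m=np.load("m9.npy",allow_pickle=True).item()
f=lambda a,b:(a/7+150-.4,b/7+130-.4)
for p in ([.5702,.0727],[.570,.0715]):
    p=np.array(p)
    tab(m,[f(186,148),f(202,344)],p)
    tab(m,[f(184,102),f(206,364)],p)
    b=onz(m,f(281,419),.0865)[:2]; print("blue",b,np.degrees(np.arctan2(*(b-p)[::-1])),np.hypot(*(b-p)))
    w=onz(m,(114.2,162.5),.0865)[:2]; print("white",w,np.degrees(np.arctan2(*(w-p)[::-1])),np.hypot(*(w-p)))
    # top view, slot
    t=camera_model("top");g=lambda a,b:(a/5+190-.4,b/5+145-.4)
    q=np.array([.5698,.0695]);tab(t,[g(316,318),g(348,334)],q)
    b=onz(t,g(373,351),.0865)[:2];print("top blue",np.degrees(np.arctan2(*(b-q)[::-1])))
```

```text
dir -116.4 centre ang -115.97 r [np.float64(0.0494), np.float64(0.0712)]
dir -116.25 centre ang -115.74 r [np.float64(0.0445), np.float64(0.0735)]
blue [ 0.53280319 -0.00710717] -115.10729648314263 0.08813458964298475
white [0.48720412 0.04295971] -160.28564295337327 0.08816348989800543
dir -116.38 centre ang -116.02 r [np.float64(0.0496), np.float64(0.0714)]
top blue -115.42795812914507
dir -116.4 centre ang -116.31 r [np.float64(0.0483), np.float64(0.0701)]
dir -116.25 centre ang -116.08 r [np.float64(0.0433), np.float64(0.0724)]
blue [ 0.53280319 -0.00710717] -115.32344800709727 0.08696372781052418
white [0.48720412 0.04295971] -160.98058566712203 0.08757685709065098
dir -116.38 centre ang -116.02 r [np.float64(0.0496), np.float64(0.0714)]
top blue -115.42795812914507
```

The tab is at about −116.0° and blue at about −115.3° in both cameras, so the error is under 1° (about 1 mm at the dot). Next is the button.

```bash
python3 -m jog '[[[-9,-12,0,0,0,0,0],[-9,-12,0,0,0,0,0],[-9,-12,-10,0,0,0,0],[-9,-12,-20,0,0,0,0],[-1,-1.5,-20,0,0,0,0]]]'; python3 -m jog '[[[0,0,-15,0,0,0,0],[0,0,-10,0,0,0,0],[0,0,0,0,0,0,0],[0,0,0,0,0,0,0],[0,0,0,0,0,0,0]]]'
python3 - <<'E'
from fit import *
s=observe();print(s['eef_pos'],s['tcp_rot'],s['force'],s['time'])
im=capture("scene");cv2.imwrite("pics/s10.png",cv2.resize(im[140:250,180:320,::-1],None,fx=5,fy=5,interpolation=cv2.INTER_CUBIC))
im=capture("wrist");cv2.imwrite("pics/w10.png",im[:,:,::-1])
E
```

```text
time: 10.15
eef_pos: [0.5473, -0.0813, 0.2195]
tcp_rot: [-179.9, 0.1, 63.2]
force: [0.2, 0.2, -0.1]
gripper_width: 0.0001
time: 10.65
eef_pos: [0.5498, -0.0798, 0.1967]
tcp_rot: [179.9, -0.0, 63.3]
force: [0.6, -0.6, -0.5]
gripper_width: 0.0002
[ 0.54975719 -0.0798334   0.19665834] [ 1.79924368e+02 -6.27236016e-03  6.33089436e+01] [ 0.60590311 -0.6377421  -0.4735309 ] 10.65
```

View pics/s10.png

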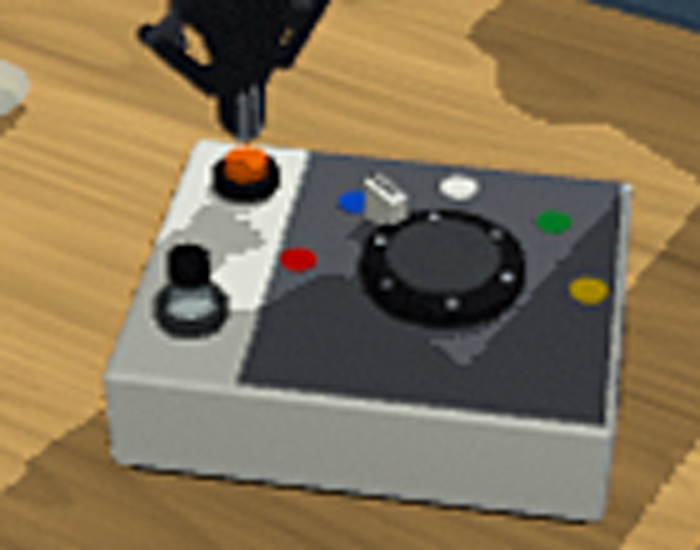

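View pics/w10.png

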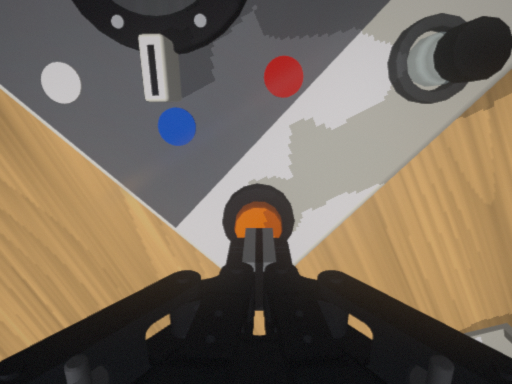

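The tips hang centred above the button, at about (258,225) in the wrist view, and the wheel is unchanged. I'll press slowly, 1–2 mm per row.

```bash
python3 - <<'E'
from fit import *
m=camera_model("wrist")
for uv in [(258,217),(258,222)]:
    for z in (.095,.105): print(uv,z,onz(m,uv,z).round(4))
E
python3 -m jog '[[[0,0,-4,0,0,0,0],[0,0,-4,0,0,0,0],[0,0,-3,0,0,0,0],[0,0,-3,0,0,0,0],[0,0,0,0,0,0,0]]]'
```

```text
(258, 217) 0.095 [ 0.5513 -0.0759  0.095 ]
(258, 217) 0.105 [ 0.5531 -0.0724  0.105 ]
(258, 222) 0.095 [ 0.5499 -0.0788  0.095 ]
(258, 222) 0.105 [ 0.5517 -0.0752  0.105 ]
time: 11.25
eef_pos: [0.5491, -0.0796, 0.1812]
tcp_rot: [-179.9, 0.0, 63.3]
force: [-0.6, 0.3, -0.9]
gripper_width: -0.0001
```

```bash
python3 -m jog '[[[1.5,1,-1,0,0,0,0],[0,0,-1,0,0,0,0],[0,0,-1,0,0,0,0],[0,0,-1,0,0,0,0],[0,0,0,0,0,0,0]]]'; python3 -m jog '[[[0,0,-1,0,0,0,0],[0,0,-1,0,0,0,0],[0,0,0,0,0,0,0],[0,0,0,0,0,0,0],[0,0,0,0,0,0,0]]]'
```

```text
time: 11.75
eef_pos: [0.5511, -0.0787, 0.1781]
tcp_rot: [180.0, -0.0, 63.3]
force: [0.3, 0.5, 2.2]
gripper_width: 0.0001
time: 12.25
eef_pos: [0.5511, -0.0787, 0.1761]
tcp_rot: [180.0, -0.0, 63.3]
force: [0.9, 1.0, 2.7]
gripper_width: 0.0001
```

```bash
python3 -m jog '[[[0,0,-1,0,0,0,0],[0,0,-1,0,0,0,0],[0,0,0,0,0,0,0],[0,0,0,0,0,0,0],[0,0,0,0,0,0,0]]]'; python3 -m jog '[[[0,0,-1,0,0,0,0],[0,0,-0.5,0,0,0,0],[0,0,0,0,0,0,0],[0,0,0,0,0,0,0],[0,0,0,0,0,0,0]]]'
```

```text
time: 12.75
eef_pos: [0.5511, -0.0787, 0.174]
tcp_rot: [180.0, -0.0, 63.3]
force: [0.0, 1.4, 4.3]
gripper_width: -0.0002
time: 13.25
eef_pos: [0.5511, -0.0787, 0.1735]
tcp_rot: [179.9, -0.0, 63.3]
force: [-0.9, 2.8, 12.1]
gripper_width: 0.0
```

```bash
python3 -m jog '[[[0,0,-0.7,0,0,0,0],[0,0,0,0,0,0,0],[0,0,0,0,0,0,0],[0,0,0,0,0,0,0],[0,0,0,0,0,0,0]]]'
python3 - <<'E'
from fit import *
print(observe()['eef_pos'],observe()['force'])
im=capture("scene");cv2.imwrite("pics/s11.png",cv2.resize(im[145:205,200:270,::-1],None,fx=9,fy=9,interpolation=cv2.INTER_CUBIC))
im=capture("wrist");cv2.imwrite("pics/w11.png",cv2.resize(im[150:300,160:360,::-1],None,fx=4,fy=4,interpolation=cv2.INTER_CUBIC))
E
```

```text
time: 13.75
eef_pos: [0.5511, -0.0787, 0.1735]
tcp_rot: [179.9, -0.0, 63.3]
force: [-2.2, 2.9, 16.4]
gripper_width: -0.0003
[ 0.55114625 -0.07866864  0.17345754] [-2.22476531  2.92851205 16.41797097]
```

View pics/s11.png

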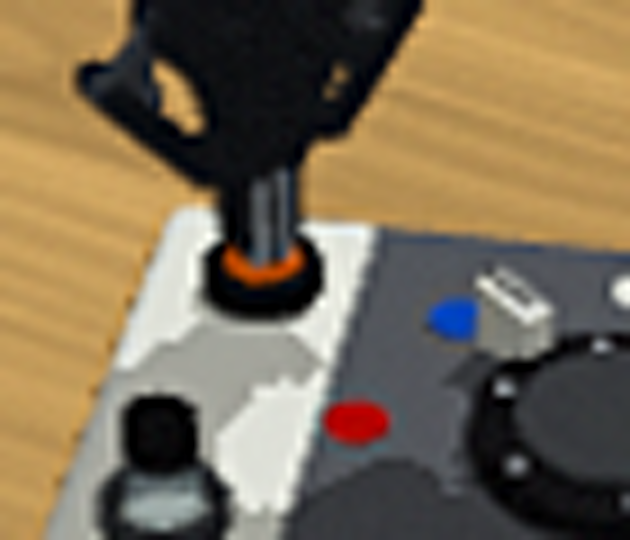

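View pics/w11.png

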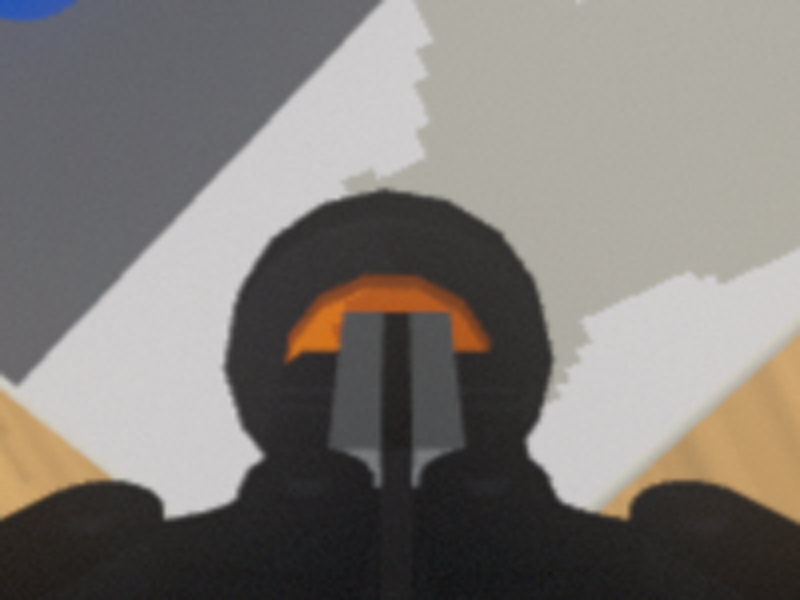

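The button is at its hard stop: the arm is stalled at 173.5 mm with 16 N against the 5 N needed. The orange cap is still a little above its housing, so the finger isn't resting on the housing. I'll release it.

```bash
python3 -m jog '[[[0,0,2,0,0,0,0],[0,0,3,0,0,0,0],[0,0,4,0,0,0,0],[0,0,10,0,0,0,0],[0,0,20,0,0,0,0]]]'; python3 -m jog '[[[0,-10,30,0,0,0,0],[0,-20,30,0,0,0,0],[0,-30,30,0,0,0,0],[0,-30,10,0,0,0,0],[0,-20,0,0,0,0,0]]]'
python3 -m jog '[[[0,-30,0,0,0,0,0],[0,-30,0,0,0,0,0],[0,-30,0,0,0,0,0],[0,0,0,0,0,0,0],[0,0,0,0,0,0,0]]]'
python3 - <<'E'
from fit import *
s=observe();print(s['eef_pos'],s['force'],s['time'])
im=capture("scene");cv2.imwrite("pics/s12.png",cv2.resize(im[90:290,100:420,::-1],None,fx=2.5,fy=2.5,interpolation=cv2.INTER_CUBIC))
im=capture("top");cv2.imwrite("pics/t12.png",im[:,:,::-1])
cv2.imwrite("pics/t12z.png",cv2.resize(im[145:260,190:310,::-1],None,fx=5,fy=5,interpolation=cv2.INTER_CUBIC))
E
```

```text
time: 14.35
eef_pos: [0.5492, -0.0784, 0.2093]
tcp_rot: [-179.7, 0.1, 63.3]
force: [-0.2, 0.3, 0.3]
gripper_width: -0.0003
time: 14.85
eef_pos: [0.5509, -0.1909, 0.3132]
tcp_rot: [179.8, 0.1, 63.3]
force: [0.6, 0.4, -1.4]
gripper_width: -0.0003
time: 15.35
eef_pos: [0.5502, -0.2791, 0.3101]
tcp_rot: [-179.9, -0.0, 63.2]
force: [-0.4, 0.9, -0.4]
gripper_width: 0.0003
[ 0.55016977 -0.27909302  0.31009963] [-0.37249481  0.8625358  -0.41816081] 15.35
```

View pics/s12.png

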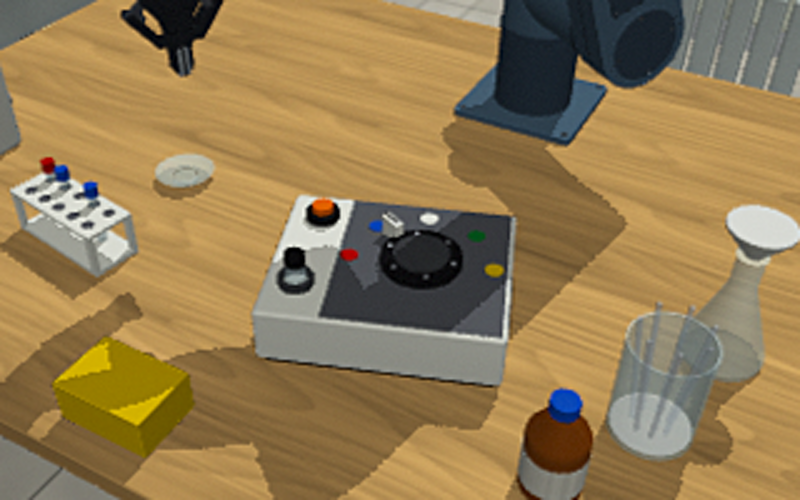

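View pics/t12z.png

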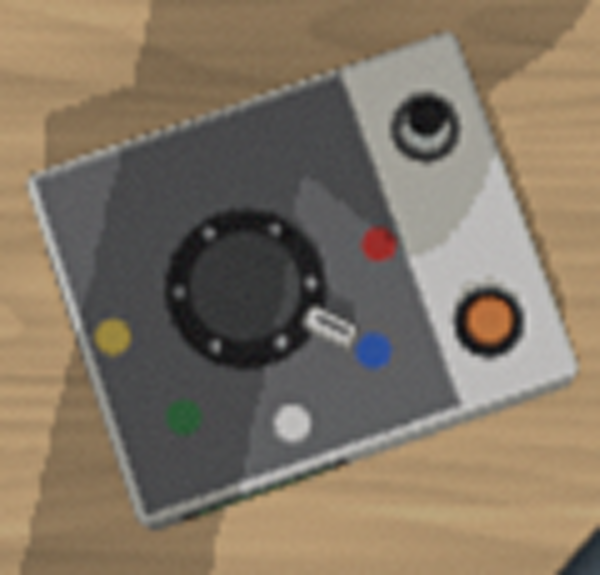

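The final views show the tab on blue and the button back up. The vial is unchanged and the arm is clear. Handing in.

```bash
python3 -c "
from bench import close_job
print(close_job())"
```

```text
the job is handed in; nothing more can be done
None
```

I pushed the tab clockwise about 152° to the blue dot with the shut fingers on one face, using about 3 N and no pinching. Only then did I press the orange button to its stop and let it come back up. The job was handed in at about 15.4 s.

**Wheel:** after backing off, the tab was at about −116.0° and blue at about −115.3°, an error under 1° (about 1 mm at the dot). The wrist and top cameras agreed on this. The pictures after the button press show the wheel unmoved.

**Button:** the arm stalled at 173.5 mm with about 16 N, against the 5 N needed. Travel was not read directly. I judge it fully down from the sudden hard stop, and because the spring force fits about 5.7 mm plus noise. The final pictures show the button back up.

**Surroundings:** the vial looks unchanged in the before and after views. The other items look undisturbed in the last scene picture. The arm is well clear of everything.

**Disagreement:** the wrist and top cameras differed by about 3–4 mm on the wheel centre. I averaged them, and all forces stayed low.

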